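Let the lid of a parts case down on a finger

TASK

The small-parts case on the bench stands with its lid leaning open. Tip the lid forward from behind with a fingertip, catch it on a finger while it is still well up, and let it down on that finger until it lies fully shut, without letting it drop or bang. Only touch the lid, do not pinch it between the fingers; do not lift or shift the case or disturb the other things on the bench, and finish clear of everything.

Things in the scene. Friction and masses are not known exactly. Their poses are not given: they have to be found in the camera images.
- case: Small-parts case: open black plastic box with eight compartments of glass eyes, bits and hardware, loose on the bench, about 1.6 kg. 130 mm deep (its x), 220 mm wide (its y), 55 mm high without the lid. Origin: centre of its underside; z up; its x axis points from the front wall to the hinge side; the front faces the robot's right or between that and the robot.
- lid (a joint): Lid hinge angle in rad: 0 = lid flat and shut on the case, pi/2 = upright, stop at 1.85 (leaning back, away from the case's front). No latch: the lid lies shut by its own weight. The hinge is slightly stiff: within about 0.15 rad of upright the lid may stand by itself; tipped further forward it falls freely.
- lid_hinge (a point): Point on the hinge axis at the middle of the lid's width, at the lid's underside, 65 mm behind the case's centre along its x axis and 55 mm above the bench. The axis runs along the case's y axis.
- lid_edge (a point): Middle of the lid's front edge, on its underside (facing the case's front side when open, down when shut). The lid is a grey-framed clear plate, 150 mm from hinge to this edge, 220 mm wide, 8 mm thick (on the other side of this point), 0.2 to 0.33 kg. Shut, its front 20 mm overhang the front wall as a full-width finger lip. Rules: lid_c0 = its underside, lid_c1 = its top.
- sprayer: White trigger spray bottle with a yellow head (reaching 66 mm out to its -x), 76 mm across, 238 mm high, loose, near the case. Origin: centre of its underside. To be left alone.
- tumbler: Steel drinking tumbler with a black cap, 84 mm across, 180 mm high, loose, near the case. Origin: centre of its underside. To be left alone.
- loop_tool: Wooden-handled clay loop tool, 165 mm long (its x), 28 mm wide, 22 mm high, lying behind the case. Origin: under its middle. To be left alone.
- sponge_tub: Small open clear tub with a round yellow sponge, 88 mm across, 45 mm high, behind the case. Origin: centre of its underside. To be left alone.

How it is judged:
On the way, in this order (a step that is already met when the one before it is completed fails the run):
1. the lid has come forward past upright and rests on the finger by its underside, still well up (between 0.25 and 1.4 rad), not falling (slower than 1 rad/s) (value of joint lid between 0.25 and 1.4 rad and velocity of joint lid above -1 rad/s and contact force between the fingers and lid_c0 above 0.15 N), for 0.1 s.
2. the lid is still carried on the finger by its underside just before it shuts (below 0.2 rad) (value of joint lid between 0.02 and 0.2 rad and velocity of joint lid above -1.2 rad/s and contact force between the fingers and lid_c0 above 0.15 N), for 0.05 s.
At the end, for the whole second after the job is handed in: The lid lies shut (within 0.02 rad, about 3 mm at the lip), the case stands flat within 20 mm of where it was, the other things within 15 mm of where they were, nothing is touched (value of joint lid below 0.02 rad and distance of case from where it was at the start of the episode below 0.02 m and angle between case's own z axis and vertical below 0.03 rad and linear speed of case below 0.02 m/s and distance of each of sprayer, tumbler, loop_tool, sponge_tub from where it was at the start of the episode below 0.015 m).
It fails at once if the lid drops or bangs shut: closing faster than 1.2 rad/s in the last 0.25 rad (value of joint lid below 0.25 rad and velocity of joint lid below -1.2 rad/s).
It fails at once if the lid is pinched: fingers press on its top and its underside at once (contact force between the fingers and lid_c0 above 1 N and contact force between the fingers and lid_c1 above 1 N).
It fails at once if the case is shoved more than 20 mm, or lifted or tipped (distance of case from where it was at the start of the episode above 0.02 m or height (world z) of case above 0.008 m or angle between case's own z axis and vertical above 0.06 rad).
It fails at once if another thing on the bench is disturbed (distance of any of sprayer, tumbler, loop_tool, sponge_tub from where it was at the start of the episode above 0.02 m or angle between any of sprayer, tumbler, loop_tool, sponge_tub's own z axis and vertical above 0.2 rad).
It also fails if it takes over 53 s, if anything falls off the work surface, if the arm or the gripper's body presses on something with over 40 N, if the wrist force passes 120 N, or if a joint passes its speed limit or range.

ROBOT

A 7-joint arm with a two-finger parallel gripper is mounted at the origin on the work surface. World frame = base frame: x ahead of the robot, y to its left, z up, the work surface at z = 0. Lengths are in m, angles in rad, forces in N, time in s.
With the tool pointing down it reaches from about 0.425 to 0.95 m from the base axis. Payload 4.7 kg.
Tool frame: the origin (TCP) lies midway between the tips of the shut fingers; the grasp point (between the pads) lies 19 mm behind it; z points along the fingers, x is the direction in which the jaws open and shut, and the axes are right-handed (so a half turn about z gives the same grasp; the last joint's range is limited). The gripper opens to 87 mm and grips with 3 to 60 N. Pads are 19 mm wide; open, the fingers measure 117 mm over their backs; the gripper's body (75 mm by 190 mm) begins 51 mm behind the grasp point.
Start: joints at [1.195, 0.469, -0.049, 1.532, 0.024, 1.141, -0.082], TCP at [0.229, -0.635, 0.223] pointing down, gripper open.
Joint ranges: [-2.59, 2.59], [-0.33, 1.99], [-1.39, 1.29], [0.1, 2.45], [-1.04, 4.18], [0.21, 1.99], [-2.66, 2.66]. Speed limits (rad/s): [2.57, 2.57, 3.14, 3.14, 3.14, 3.14, 3.14].

INTERFACE

Orientations are given as a unit quaternion [w, x, y, z].
In Python, from rig import ctrl gives the robot as it stands.
- The arm moves only by the tool jog_arm, never from a script. Its argument "series" is a list that holds one entry, the list of rows, each a list of 5 numbers: the closure, from 0 (fully open) to 1 (shut), then the shift along the world's x, y, z normalised to -1 to 1, where 1 is 150 mm, then the turn about the world's z normalised to -1 to 1, where 1 is 180 degrees. A call has exactly 5 rows; each row shifts and turns the commanded pose from where the row before left it; what a row does not reach is not made up. A row lasts 1/10 s, in which the tool goes at most 50 mm and 8.59 degrees, less where a joint would pass 70% of its speed; a pose out of reach is approached as far as the arm can. A call with a number of a shift or a turn outside -1 to 1 is refused whole. A call with a gripper value outside its range is refused whole. The fingers move at their own pace and stop on an object; "squeeze" is the grip in N (left out, the last holds). Time passes only in rows, so rows that do not move let the fingers close, or fill a call up. It gives the time, the measured TCP pose, the force and the opening at its end, in the units of the state.
- ctrl.observe(): the state, without advancing time (a new reading comes with each control period).
- ctrl.camera(name): name is "scene" or "side" or "wrist"; returns the picture (400x640x3 uint8, red, green, blue); there is no depth.
- ctrl.camera_model(name): a dict with "intrinsics" (3x3 intrinsics, pixels), "R" (3x3) and "t" (3): a world point X has camera coordinates R X + t. Camera axes: x right, y down, z forward; pixel columns grow to the right and rows downward; lengths in m; the calibration is good to about 2 mm. The wrist camera is an equidistant fisheye: a pixel r from the principal point sees the ray r / f radians off the axis. A picture is of the moment at which its call begins: read the wrist's pose just before it. camera_model takes no time and is no camera call; for the wrist camera it gives the pose at the moment of the call.
- ctrl.finish_job(): hands the job in, once; it reports no verdict.
The state is a dict: "clock": time; "q": joint angles; "qvel": joint speeds; "joint_efforts": joint torques, N m; "eef_pos": TCP position; "orientation": TCP orientation; "force": force on the tool from outside, world axes, zero at the start; "ft_torque": the same for the moment, N m; "grip_width": opening from 0.0 (shut) to 1.0 (fully open).
Only numpy, scipy, OpenCV 4.12 (cv2) and the standard library are available. Lean on these libraries where they do the work, as an engineer would, in place of code of your own. Each camera call takes 0.05 s, during which the arm holds its last target. There are 200 camera calls.

## Working session

There is one attempt and no reset: what is moved stays moved. The work goes in short steps, Python scripts to look and compute and a tool call to move; the robot and the scene stay as the last step left them, time stands still between calls to the robot, and variables do not carry over. Pictures are saved under pics/ and viewed, about 8 in all and at most 12, crops included, and the job is handed in when it is done.

Besides the shell and the picture viewer there is one more tool, called after "Emit:" in YAML: its name, and indented under it one key for each argument. jog_arm: Moves the arm, as the interface text tells. Scaled input: -1 to 1 covers 150 mm each way for a shift and 180 degrees each way for a turn. Its arguments: {"type":"object","properties":{"series":{"type":"array"},"squeeze":{"type":"number"}},"required":["series"]}

```bash
mkdir -p pics; ls
python3 - <<'E'
from rig import ctrl
import cv2, numpy as np
np.set_printoptions(precision=4,suppress=True)
s=ctrl.observe()
for k in s: print(k,np.round(s[k],4))
ims=[]
for n in ["scene","side","wrist"]:
    m=ctrl.camera_model(n); print(n,m)
    im=ctrl.camera(n); cv2.imwrite(f"pics/{n}0.png",im[...,::-1])
E
```

```text
pics
clock 0.0
q [ 1.1951  0.4694 -0.0486  1.5337  0.0241  1.141  -0.0823]
qvel [-0.0001  0.001  -0.0019  0.0012 -0.0001  0.      0.0006]
joint_efforts [ -0.0008 -50.7982  -0.0811 -23.6163  -0.0614   0.038    0.0002]
eef_pos [ 0.2292 -0.6342  0.2215]
orientation [-0.0005  0.8185 -0.5745 -0.0008]
force [ 0.0568 -0.9754  0.6209]
ft_torque [ 0.0173 -0.0337  0.0131]
grip_width 1.0047
scene {'intrinsics': array([[453.4948,   0.    , 317.567 ],
       [  0.    , 453.4948, 207.4488],
       [  0.    ,   0.    ,   1.    ]]), 'R': array([[ 0.1134,  0.9935,  0.0037],
       [ 0.6199, -0.0678, -0.7818],
       [-0.7765,  0.091 , -0.6235]]), 't': array([-0.184 , -0.3213,  1.5719])}
side {'intrinsics': array([[494.216,   0.   , 314.098],
       [  0.   , 494.216, 203.519],
       [  0.   ,   0.   ,   1.   ]]), 'R': array([[ 0.9336,  0.3584,  0.0029],
       [ 0.2757, -0.7127, -0.645 ],
       [-0.2291,  0.603 , -0.7642]]), 't': array([-0.6394, -0.0651,  1.0008])}
wrist {'intrinsics': array([[309.7069,   0.    , 315.333 ],
       [  0.    , 309.7069, 198.2862],
       [  0.    ,   0.    ,   1.    ]]), 'R': array([[ 0.3401, -0.9404, -0.001 ],
       [-0.8957, -0.3243,  0.3042],
       [-0.2864, -0.1026, -0.9526]]), 't': array([-0.6741, -0.037 ,  0.3911])}
```

View pics/scene0.png

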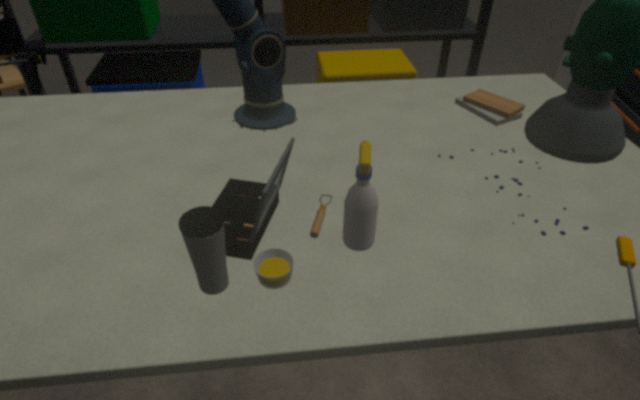

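View pics/side0.png

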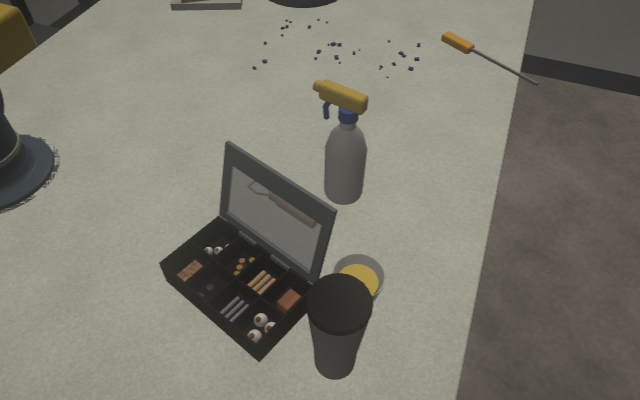

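The scene picture has the case near (240,215), tumbler (208,250), tub (273,267), loop tool (320,215) and sprayer (360,215). The side view shows the case open towards the lower left, its lid running (227,146)–(333,210). Next I'll zoom in to pick points.

Run:
```python
import cv2,numpy as np
a=cv2.imread('pics/side0.png')[130:390,150:400]; b=cv2.imread('pics/scene0.png')[130:300,170:390]
def f(i,s,x0,y0):
    o=cv2.convertScaleAbs(cv2.resize(i,None,fx=s,fy=s,interpolation=cv2.INTER_CUBIC),alpha=1.8)
    for x in range(0,i.shape[1],20):
        cv2.putText(o,str(x+x0),(int(x*s),8),0,.3,(0,0,255)); cv2.line(o,(int(x*s),10),(int(x*s),16),(0,0,255))
    for y in range(0,i.shape[0],20):
        cv2.putText(o,str(y+y0),(0,int(y*s)+3),0,.3,(0,0,255)); cv2.line(o,(22,int(y*s)),(28,int(y*s)),(0,0,255))
    return o
cv2.imwrite('pics/a.png',f(a,2.3,150,130)); cv2.imwrite('pics/b.png',f(b,3.5,170,130))
```

```text
(no output)
```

View pics/a.png

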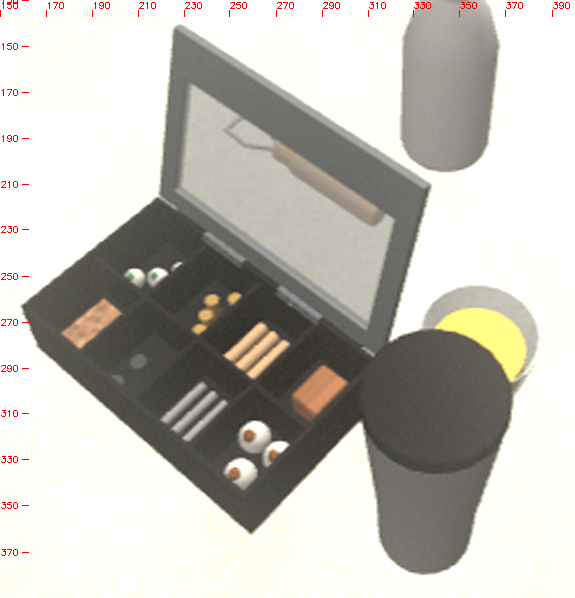

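View pics/b.png

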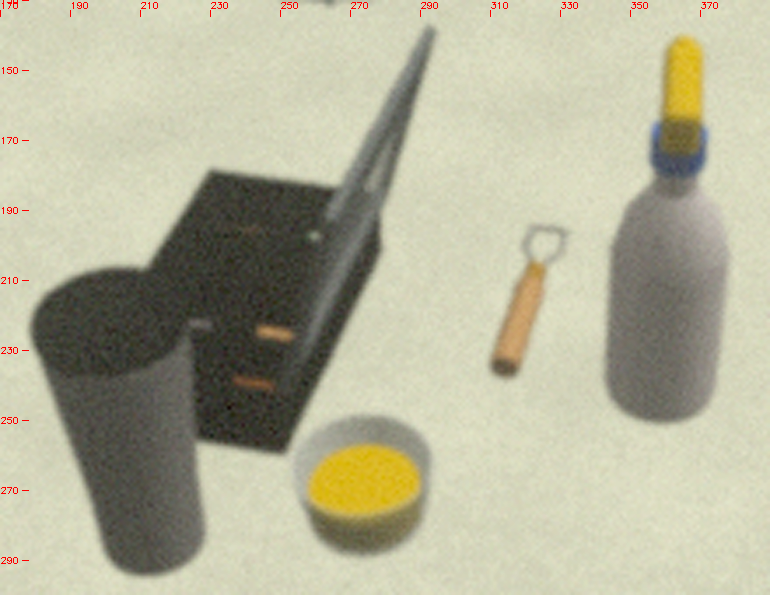

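```bash
cat > h.py <<'E'
import numpy as np
from scipy.optimize import least_squares
from rig import ctrl
M={n:ctrl.camera_model(n) for n in("scene","side")}
def proj(n,X):
    m=M[n]; c=np.asarray(X)@m['R'].T+m['t']; p=c@m['intrinsics'].T; return p[...,:2]/p[...,2:]
def ray(n,uv,z):
    m=M[n]; d=m['R'].T@np.linalg.solve(m['intrinsics'],[*uv,1]); o=-m['R'].T@m['t']; return o+d*(z-o[2])/d[2]
def case2w(p,P):
    x,y,a=p[:3]; P=np.asarray(P,float); c,s=np.cos(a),np.sin(a)
    return np.array([x+c*P[0]-s*P[1],y+s*P[0]+c*P[1],P[2]])
def lid(p,r,y,t): # r from hinge, t thickness offset above underside
    a=p[3]; return case2w(p,[.065-r*np.cos(a)+t*np.sin(a),y,.055+r*np.sin(a)+t*np.cos(a)])
E
python3 - <<'E'
from h import *
np.set_printoptions(precision=4,suppress=True)
obs=[("side",(159.6,263.9),lambda p:case2w(p,[-.065,.11,.055])),
("side",(258.7,361.3),lambda p:case2w(p,[-.065,-.11,0])),
("side",(168.3,281.3),lambda p:case2w(p,[-.065,.11,0])),
("side",(218.7,216.1),lambda p:case2w(p,[.065,.11,.055])),
("side",(226.5,144.8),lambda p:lid(p,.15,.11,0)),
("side",(227.8,141.3),lambda p:lid(p,.15,.11,.008)),
("side",(335.2,211.7),lambda p:lid(p,.15,-.11,0)),
("side",(337,210),lambda p:lid(p,.15,-.11,.008)),
("side",(312.6,283.9),lambda p:lid(p,0,-.11,0)),
("scene",(293.4,137.7),lambda p:lid(p,.15,.11,.004)),
("scene",(251.4,260),lambda p:case2w(p,[.065,-.11,0])),
("scene",(230,178.6),lambda p:case2w(p,[-.065,.11,.055])),
("scene",(278.6,201.4),lambda p:case2w(p,[.065,.11,0]))]
f=lambda p:np.concatenate([proj(n,g(p))-uv for n,uv,g in obs])
r=least_squares(f,[.55,-.2,1.2,1.75],loss='soft_l1'); p=r.x
print(p, np.degrees(p[2])); print(f(p).reshape(-1,2))
for y in(.11,0,-.11): print("hinge",lid(p,0,y,0),"edge",lid(p,.15,y,0),lid(p,.15,y,.008))
def c(n,uv,z): print(n,z,ray(n,uv,z)[:2])
print('tumbler');c("scene",(202,222),.18);c("side",(340,303.9),.18)
print('tub');c("scene",(273.4,263.4),.045);c("side",(358.7,277.8),.045)
print('spray');c("scene",(358.6,242.9),0);c("side",(344,190),0);c("scene",(365,141),.225);c("scene",(365,172),.225);c("side",(315,85),.225);c("side",(367,103),.225)
print('loop');c("scene",(314.3,235.7),.011);c("scene",(326.6,195),.011)
E
```

```text
[ 0.5802 -0.073   1.2355  1.8416] 70.79001559370873
[[-0.6921 -1.4532]
 [ 1.1486  0.6449]
 [-1.698  -0.8728]
 [ 0.064  -1.5844]
 [-2.0458 -3.9286]
 [ 0.4568 -1.9722]
 [-0.2934  0.1316]
 [ 1.337  -0.4835]
 [ 2.9119  1.9513]
 [-1.3922 -0.4092]
 [-1.2269  0.4767]
 [-1.0941 -0.3288]
 [-0.4339  0.5351]]
hinge [0.4977 0.0246 0.055 ] edge [0.5109 0.0625 0.1995] [0.5134 0.0697 0.1974]
hinge [ 0.6016 -0.0116  0.055 ] edge [0.6148 0.0263 0.1995] [0.6173 0.0336 0.1974]
hinge [ 0.7055 -0.0478  0.055 ] edge [ 0.7187 -0.0099  0.1995] [ 0.7212 -0.0026  0.1974]
tumbler
scene 0.18 [ 0.7759 -0.121 ]
side 0.18 [ 0.7686 -0.1304]
tub
scene 0.045 [0.7648 0.0046]
side 0.045 [ 0.7625 -0.0036]
spray
scene 0 [0.6752 0.2053]
side 0 [0.6692 0.2048]
scene 0.225 [0.5918 0.2213]
scene 0.225 [0.7105 0.1978]
side 0.225 [0.6035 0.2143]
side 0.225 [0.6978 0.2003]
loop
scene 0.011 [0.6509 0.1032]
scene 0.011 [0.496  0.1525]
```

Residuals of about 1–2 px put the case at (0.580, −0.073) with yaw 71° and the lid at 1.84 rad. I'll check the gripper in the wrist view, since the finger shape matters here.

View pics/wrist0.png

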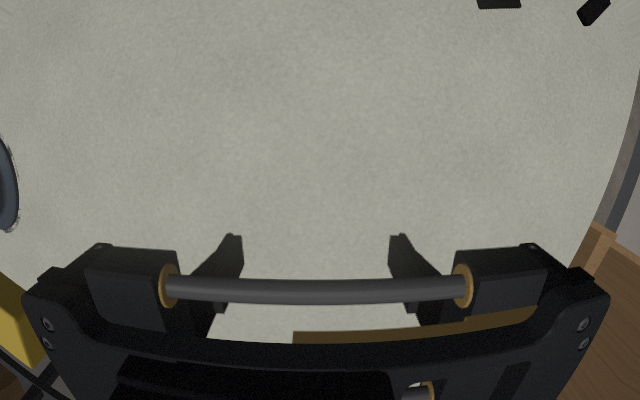

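The fingers taper on their backs, with flat vertical inner faces. The tool stays vertical because only yaw is available.

Plan:
1. Straddle the lid with the jaw axis diagonal to it.
2. Tip the lid with the rear finger, so it lands on the front finger a short way off.
3. Slide sideways so the rear finger clears the lid's side.
4. Let the lid's edge down on the front finger.

First I'll move above the lid.

Emit:
jog_arm:
  series:
    - [[0,0.112,0.2265,0.11,0],[0,0.112,0.2265,0.11,0],[0,0.112,0.2265,0.11,0],[0,0.112,0.2265,0.11,0],[0,0.112,0.2265,0.11,0]]

```text
clock: 0.65
eef_pos: [0.3138, -0.4633, 0.3054]
orientation: [-0.0, 0.818, -0.575, -0.0]
force: [1.3, 0.1, 0.4]
grip_width: 1.0
```

Emit:
jog_arm:
  series:
    - [[0,0.112,0.2265,0,0],[0,0.112,0.2265,0,0],[0,0.112,0.2265,0,0],[0,0.112,0.2265,0,0],[0,0.112,0.2265,0,0]]

```text
clock: 1.15
eef_pos: [0.3977, -0.2935, 0.305]
orientation: [0.0, 0.818, -0.575, -0.0]
force: [1.1, 0.2, 0.6]
grip_width: 0.997
```

Emit:
jog_arm:
  series:
    - [[0,0.112,0.2265,0,0],[0,0.112,0.2265,0,0],[0,0.112,0.2265,0,0],[0,0.112,0.2265,0,0],[0,0.112,0.2265,0,0]]

```text
clock: 1.65
eef_pos: [0.4817, -0.1238, 0.305]
orientation: [0.0, 0.818, -0.575, 0.0]
force: [-0.8, -0.5, 0.8]
grip_width: 1.002
```

Emit:
jog_arm:
  series:
    - [[0,0.112,0.2265,0,0],[0,0.112,0.2265,0,0],[0,0.112,0.2265,0,0],[0,0.112,0.2265,0,0],[0,0,0,0,0]]

```text
clock: 2.15
eef_pos: [0.5496, 0.017, 0.3049]
orientation: [-0.002, 0.821, -0.571, -0.001]
force: [-0.8, 0.4, 0.1]
grip_width: 1.001
```

```bash
cat >> h.py <<'E'
P0=np.array([.5802,-.073,1.2355,1.84])
def w2case(p,X):
    c,s=np.cos(p[2]),np.sin(p[2]); d=np.array(X[:2])-p[:2]; return np.array([c*d[0]+s*d[1],-s*d[0]+c*d[1],X[2]])
E
python3 - <<'E'
from h import *
import cv2
np.set_printoptions(precision=4,suppress=True)
a=ctrl.camera("side"); b=ctrl.camera("scene"); s=ctrl.observe()
print(s['eef_pos'],w2case(P0,s['eef_pos']),s['q'],s['force'],s['clock'])
print(proj("side",s['eef_pos']))
g=lambda i,s:cv2.convertScaleAbs(cv2.resize(i,None,fx=s,fy=s,interpolation=cv2.INTER_CUBIC),alpha=1.8)[...,::-1]
o=np.hstack([g(a[60:360,150:410],1.6),g(b[60:360,150:380],1.6)]);cv2.imwrite('pics/c.png',o);print(o.shape)
E
```

```text
[0.5485 0.0113 0.3046] [0.0691 0.0577 0.3046] [ 0.3212  0.2384 -0.5057  1.7024  0.1216  1.2332 -1.4351] [-1.0055 -0.694  -0.0811] 2.25
[220.8783 113.4035]
(480, 784, 3)
```

View pics/c.png

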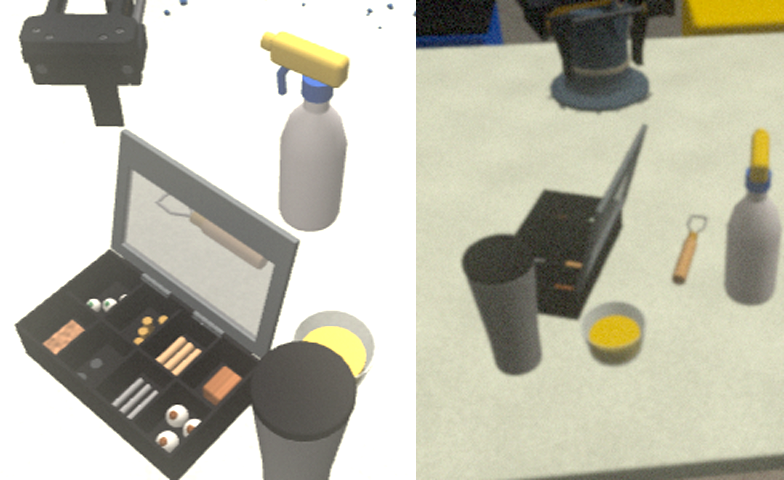

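Emit:
jog_arm:
  series:
    - [[0,0.057,0.112,0,0],[0,0.057,0.112,0,0],[0,0,0,-0.2,0],[0,0,0,-0.2,0],[0,0,0,-0.18,0]]

```text
clock: 2.75
eef_pos: [0.5652, 0.0419, 0.2168]
orientation: [0.001, 0.818, -0.576, 0.0]
force: [-0.1, 0.1, 0.1]
grip_width: 1.001
```

Run:
```python
from h import *
import cv2
np.set_printoptions(precision=4,suppress=True)
a=ctrl.camera("side"); b=ctrl.camera("scene"); s=ctrl.observe()
print(s['eef_pos'],w2case(P0,s['eef_pos']),s['force'],s['clock'])
g=lambda i,s:cv2.convertScaleAbs(cv2.resize(i,None,fx=s,fy=s,interpolation=cv2.INTER_CUBIC),alpha=1.8)[...,::-1]
o=np.hstack([g(a[90:290,170:350],2.2),g(b[90:290,200:360],2.2)]);cv2.imwrite('pics/d.png',o);print(o.shape)
```

```text
[0.5628 0.0414 0.2143] [0.1023 0.0541 0.2143] [-0.3674 -0.5163 -1.0754] 2.85
(440, 748, 3)
```

View pics/d.png

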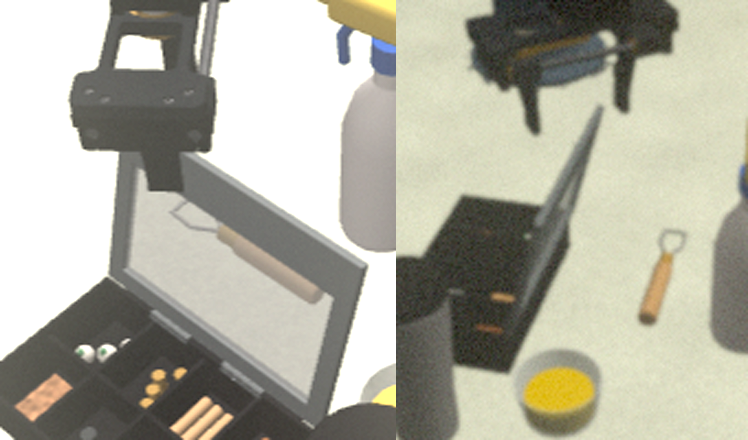

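Both cameras show the lid's top edge between the finger tips, in scene crop terms with fingers at (533,130) and (622,108) and the lid top at (600,107). Next I descend and turn the jaws to the diagonal.

Emit:
jog_arm:
  series:
    - [[0,0,0,-0.12,0],[0,0,0,-0.12,0],[0,0,0,0,0.039],[0,0,0,0,0.039],[0,0,0,0,0.039]]

```text
clock: 3.35
eef_pos: [0.5665, 0.043, 0.1836]
orientation: [-0.0, 0.91, -0.414, 0.001]
force: [0.1, 0.6, 0.9]
grip_width: 0.997
```

Emit:
jog_arm:
  series:
    - [[0,-0.022,-0.063,0,0],[0,-0.022,-0.063,0,0],[0,-0.022,-0.063,0,0],[0,0,0,0,0],[0,0,0,0,0]]

```text
clock: 3.85
eef_pos: [0.5557, 0.0151, 0.1822]
orientation: [0.0, 0.909, -0.416, 0.0]
force: [0.1, 0.4, -0.2]
grip_width: 0.995
```

```bash
cat >> h.py <<'E'
def look(name,show=("side","scene")):
    import cv2
    np.set_printoptions(precision=4,suppress=True)
    F=[];im={}
    for n in show:
        im[n]=ctrl.camera(n); s=ctrl.observe(); F.append(s['force'])
    q=s['orientation']; print('clock',s['clock'],'case-frame tcp',w2case(P0,s['eef_pos']),'jaw-rel',np.degrees(2*np.arctan2(q[2],q[1])-P0[2])%180,'F',np.mean(F,0))
    cr={"side":(90,340,140,340),"scene":(90,290,170,330)}
    g=lambda i,h:cv2.convertScaleAbs(cv2.resize(i,None,fx=h/i.shape[0],fy=h/i.shape[0],interpolation=cv2.INTER_CUBIC),alpha=1.8)[...,::-1]
    o=np.hstack([g(im[n][cr[n][0]:cr[n][1],cr[n][2]:cr[n][3]],500) for n in show]); cv2.imwrite(f'pics/{name}.png',o); np.savez(f'pics/{name}.npz',**im)
E
python3 -c "
from h import *
look('e')"
```

```text
clock 3.95 case-frame tcp [0.0762 0.0523 0.1821] jaw-rel 60.14063874098143 F [0.1554 0.193  0.0758]
```

View pics/e.png

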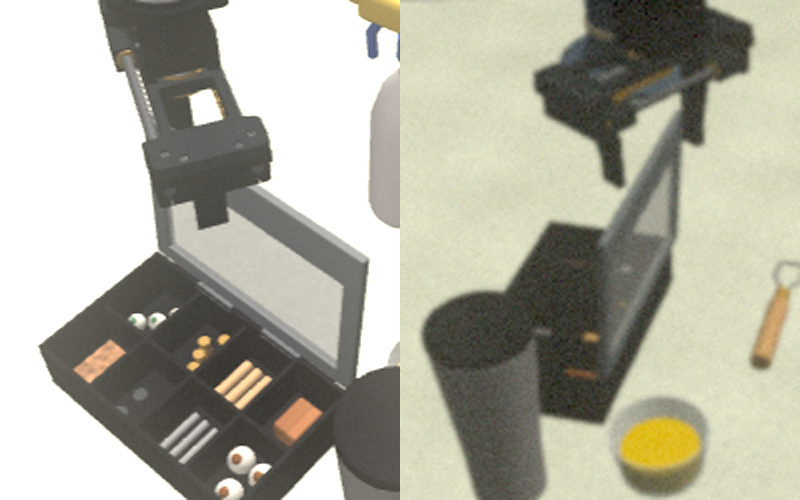

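The rear finger has carried the lid nearly upright, and the front finger is just ahead of it. I'll add a numeric lid-angle estimator and keep going.

Emit:
jog_arm:
  series:
    - [[0,-0.0176,-0.0504,0,0],[0,-0.0176,-0.0504,0,0],[0,-0.0176,-0.0504,0,0],[0,-0.0176,-0.0504,0,0],[0,-0.0176,-0.0504,0,0]]

```text
clock: 4.45
eef_pos: [0.5423, -0.0228, 0.182]
orientation: [0.0, 0.91, -0.415, 0.0]
force: [-0.0, 0.1, 0.1]
grip_width: 1.001
```

```bash
cat >> h.py <<'E'
def angle(img,lo=0.,hi=1.85,ys=np.linspace(-.105,-.03,40)):
    """lid angle from its outline (front edge + right side) in the side image"""
    import cv2
    from scipy.ndimage import map_coordinates
    g=cv2.GaussianBlur(cv2.cvtColor(img,cv2.COLOR_RGB2GRAY).astype(np.float32),(0,0),1.)
    gx,gy=cv2.Sobel(g,cv2.CV_32F,1,0),cv2.Sobel(g,cv2.CV_32F,0,1)
    def sc(th):
        p=[*P0[:3],th]; tot=0
        for L in([lid(p,.15,y,0) for y in ys],[lid(p,.15,y,.008) for y in ys],[lid(p,.15-.019,y,0) for y in ys]):
            uv=proj("side",np.array(L)); t=uv[-1]-uv[0]; n=np.array([-t[1],t[0]])/np.linalg.norm(t)
            v=map_coordinates(gx,[uv[:,1],uv[:,0]],order=1)*n[0]+map_coordinates(gy,[uv[:,1],uv[:,0]],order=1)*n[1]
            tot+=abs(np.mean(np.clip(v,-120,120)))
        return tot
    T=np.arange(lo,hi,.01); S=np.array([sc(t) for t in T]); k=np.argsort(-S)[:6]
    print('lid angle candidates',list(zip(T[k].round(2),S[k].round())))
E
python3 -c "
from h import *
for n in 'e',: angle(np.load(f'pics/{n}.npz')['side'])
import cv2
angle(cv2.imread('pics/side0.png')[...,::-1])
look('f',('side',)); angle(np.load('pics/f.npz')['side'])"
```

```text
lid angle candidates [(np.float64(0.09), np.float64(286.0)), (np.float64(0.08), np.float64(286.0)), (np.float64(0.1), np.float64(285.0)), (np.float64(0.11), np.float64(282.0)), (np.float64(0.07), np.float64(259.0)), (np.float64(0.12), np.float64(253.0))]
lid angle candidates [(np.float64(0.09), np.float64(284.0)), (np.float64(0.1), np.float64(283.0)), (np.float64(0.08), np.float64(282.0)), (np.float64(0.11), np.float64(280.0)), (np.float64(0.07), np.float64(250.0)), (np.float64(0.12), np.float64(245.0))]
clock 4.5 case-frame tcp [0.0332 0.0521 0.1819] jaw-rel 60.00474142508793 F [-0.517  -0.9067 -0.5358]
lid angle candidates [(np.float64(0.09), np.float64(287.0)), (np.float64(0.08), np.float64(286.0)), (np.float64(0.1), np.float64(285.0)), (np.float64(0.11), np.float64(282.0)), (np.float64(0.07), np.float64(260.0)), (np.float64(0.12), np.float64(254.0))]
```

```bash
python3 -c "
from h import *
import cv2
angle(cv2.imread('pics/side0.png')[...,::-1],.6,1.9)
for n in 'ef': angle(np.load(f'pics/{n}.npz')['side'],.6,1.9)"
```

```text
lid angle candidates [(np.float64(1.84), np.float64(201.0)), (np.float64(1.83), np.float64(191.0)), (np.float64(1.85), np.float64(181.0)), (np.float64(1.82), np.float64(169.0)), (np.float64(1.89), np.float64(155.0)), (np.float64(1.19), np.float64(145.0))]
lid angle candidates [(np.float64(1.65), np.float64(207.0)), (np.float64(1.64), np.float64(185.0)), (np.float64(1.12), np.float64(184.0)), (np.float64(1.66), np.float64(183.0)), (np.float64(1.18), np.float64(169.0)), (np.float64(1.58), np.float64(149.0))]
lid angle candidates [(np.float64(1.6), np.float64(250.0)), (np.float64(1.61), np.float64(238.0)), (np.float64(1.48), np.float64(237.0)), (np.float64(1.47), np.float64(235.0)), (np.float64(1.59), np.float64(229.0)), (np.float64(1.46), np.float64(208.0))]
```

```bash
python3 - <<'E'
s=open('h.py').read()
s=s.replace("[lid(p,.15-.019,y,0) for y in ys]):","[lid(p,r,-.11,0) for r in np.linspace(.04,.148,40)],[lid(p,r,-.11,.008) for r in np.linspace(.04,.148,40)]):")
s=s.replace("    print('lid angle c","    if full: print(np.c_[T,S][::full].round(2).tolist())\n    print('lid angle c").replace("np.linspace(-.105,-.03,40)):","np.linspace(-.105,-.03,40),full=0):")
s=s.replace("tot+=abs(np.mean(np.clip(v,-120,120)))","tot+=min(abs(np.mean(np.clip(v,-80,80))),60)").replace("T[k].round(2),S[k].round()","T[k].round(2).tolist(),S[k].round().tolist()")
open('h.py','w').write(s)
E
python3 -c "
from h import *
import cv2
angle(cv2.imread('pics/side0.png')[...,::-1],.6,1.9)
for n in 'ef': angle(np.load(f'pics/{n}.npz')['side'],.6,1.9)"
```

```text
lid angle candidates [(1.84, 240.0), (1.85, 240.0), (1.83, 240.0), (1.86, 234.0), (1.82, 225.0), (1.87, 193.0)]
lid angle candidates [(1.66, 240.0), (1.65, 240.0), (1.64, 227.0), (1.67, 225.0), (1.12, 217.0), (1.13, 189.0)]
lid angle candidates [(1.38, 208.0), (1.31, 193.0), (1.32, 185.0), (1.37, 185.0), (1.39, 182.0), (1.36, 172.0)]
```

Emit:
jog_arm:
  series:
    - [[0,-0.011,-0.0315,-0.016,0],[0,-0.011,-0.0315,-0.016,0],[0,-0.011,-0.0315,-0.016,0],[0,-0.011,-0.0315,-0.016,0],[0,-0.011,-0.0315,-0.016,0]]

```text
clock: 5.0
eef_pos: [0.5342, -0.0459, 0.1697]
orientation: [0.0, 0.91, -0.415, -0.0]
force: [0.3, 0.7, -0.8]
grip_width: 0.999
```

```bash
python3 -c "
from h import *
look('g'); angle(np.load('pics/g.npz')['side'],.6,1.9)"
```

```text
clock 5.1 case-frame tcp [0.0097 0.0525 0.1695] jaw-rel 60.06680191021448 F [-0.2588 -0.9462 -0.0713]
lid angle candidates [(1.14, 195.0), (1.09, 178.0), (1.1, 172.0), (1.13, 169.0), (1.08, 166.0), (1.11, 164.0)]
```

View pics/g.png

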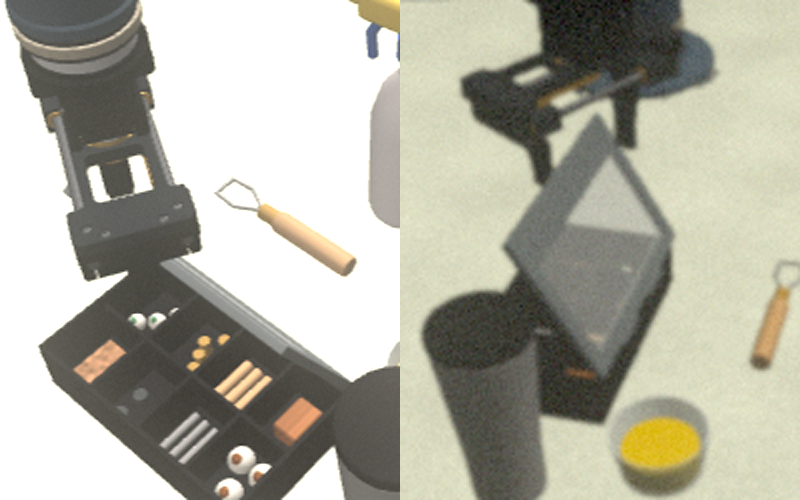

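The lid rests on the front finger at about 1.11 rad, which agrees with the finger geometry. Now I slide along the lid's width so the rear finger clears its side.

Emit:
jog_arm:
  series:
    - [[0,-0.044,0.0155,0,0],[0,-0.044,0.0155,0,0],[0,-0.044,0.0155,0,0],[0,-0.044,0.0155,0,0],[0,-0.044,0.0155,0,0]]

```text
clock: 5.6
eef_pos: [0.5008, -0.0334, 0.1702]
orientation: [-0.0, 0.91, -0.415, 0.0]
force: [0.5, -0.4, -0.4]
grip_width: 1.002
```

```bash
python3 -c "
from h import *
look('h1'); angle(np.load('pics/h1.npz')['side'],.6,1.9)"
```

```text
clock 5.7 case-frame tcp [0.0112 0.0885 0.1701] jaw-rel 60.19758983847409 F [-0.9586 -0.4245 -0.5961]
lid angle candidates [(1.14, 183.0), (1.11, 182.0), (1.1, 173.0), (1.09, 171.0), (1.13, 160.0), (1.15, 155.0)]
```

Emit:
jog_arm:
  series:
    - [[0,-0.0116,-0.0334,-0.016,0],[0,-0.0116,-0.0334,-0.016,0],[0,-0.0116,-0.0334,-0.016,0],[0,-0.0116,-0.0334,-0.016,0],[0,-0.0116,-0.0334,-0.016,0]]

```text
clock: 6.2
eef_pos: [0.4925, -0.0596, 0.1577]
orientation: [0.0, 0.91, -0.415, -0.0]
force: [-0.6, 0.1, -0.8]
grip_width: 0.997
```

Emit:
jog_arm:
  series:
    - [[0,-0.0094,-0.0271,-0.028,0],[0,-0.0094,-0.0271,-0.028,0],[0,-0.0094,-0.0271,-0.028,0],[0,-0.0094,-0.0271,-0.028,0],[0,-0.0094,-0.0271,-0.028,0]]

```text
clock: 6.7
eef_pos: [0.4855, -0.0794, 0.1366]
orientation: [-0.0, 0.91, -0.415, -0.0]
force: [-0.6, -0.7, 0.4]
grip_width: 1.001
```

```bash
python3 -c "
from h import *
look('i'); angle(np.load('pics/i.npz')['side'],.3,1.3)"
```

```text
clock 6.8 case-frame tcp [-0.0378  0.0876  0.1363] jaw-rel 60.090516196454374 F [-0.1819 -1.7298 -0.7838]
lid angle candidates [(1.12, 215.0), (0.67, 183.0), (1.13, 177.0), (1.11, 176.0), (0.68, 170.0), (0.66, 143.0)]
```

Emit:
jog_arm:
  series:
    - [[0,-0.0082,-0.0237,-0.0404,0],[0,-0.0082,-0.0237,-0.0404,0],[0,-0.0082,-0.0237,-0.0404,0],[0,-0.0082,-0.0237,-0.0404,0],[0,-0.0082,-0.0237,-0.0404,0]]

```text
clock: 7.3
eef_pos: [0.4794, -0.0973, 0.1062]
orientation: [-0.0, 0.91, -0.415, 0.0]
force: [-1.0, -2.3, -0.0]
grip_width: 1.002
```

```bash
python3 -c "
from h import *
look('j'); angle(np.load('pics/j.npz')['side'],.2,.9)"
```

```text
clock 7.4 case-frame tcp [-0.0563  0.0876  0.1058] jaw-rel 60.10942561592141 F [ 0.0958 -2.081  -0.5159]
lid angle candidates [(0.44, 153.0), (0.47, 149.0), (0.46, 148.0), (0.45, 146.0), (0.48, 142.0), (0.43, 136.0)]
```

View pics/j.png

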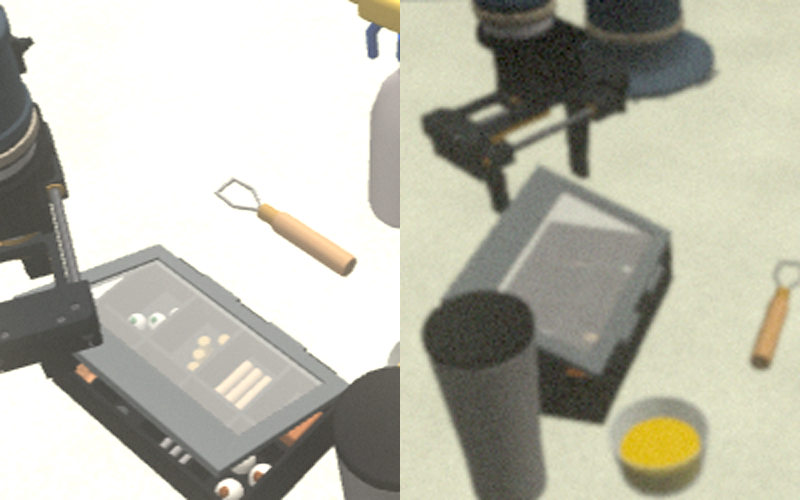

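The lid is carried at about 0.45 rad, with about 2 N on the finger. I continue slowly.

Emit:
jog_arm:
  series:
    - [[0,-0.0025,-0.0073,-0.0184,0],[0,-0.0025,-0.0073,-0.0184,0],[0,-0.0025,-0.0073,-0.0184,0],[0,-0.0025,-0.0073,-0.0184,0],[0,-0.0025,-0.0073,-0.0184,0]]

```text
clock: 7.9
eef_pos: [0.4775, -0.1024, 0.0927]
orientation: [-0.0, 0.91, -0.415, -0.0]
force: [-1.4, -2.9, 0.1]
grip_width: 1.0
```

```bash
python3 -c "
from h import *
look('k',('side',)*4); angle(np.load('pics/k.npz')['side'],.15,.7)"
```

```text
clock 8.1 case-frame tcp [-0.0615  0.0873  0.0929] jaw-rel 60.14165003971837 F [-1.3498 -1.943  -0.2644]
lid angle candidates [(0.34, 174.0), (0.35, 166.0), (0.33, 153.0), (0.36, 152.0), (0.37, 138.0), (0.15, 137.0)]
```

Emit:
jog_arm:
  series:
    - [[0,-0.0019,-0.0055,-0.0191,0],[0,-0.0019,-0.0055,-0.0191,0],[0,-0.0019,-0.0055,-0.0191,0],[0,-0.0019,-0.0055,-0.0191,0],[0,-0.0019,-0.0055,-0.0191,0]]

```text
clock: 8.6
eef_pos: [0.4761, -0.1066, 0.0783]
orientation: [-0.0, 0.91, -0.415, -0.0]
force: [-1.6, -2.6, -0.4]
grip_width: 1.0
```

```bash
python3 -c "
from h import *
look('l',('side',)*4); angle(np.load('pics/l.npz')['side'],.1,.5)"
```

```text
clock 8.8 case-frame tcp [-0.0659  0.0872  0.0785] jaw-rel 60.136742264928316 F [-1.6735 -1.7479 -0.5572]
lid angle candidates [(0.1, 188.0), (0.11, 187.0), (0.12, 185.0), (0.25, 178.0), (0.24, 175.0), (0.13, 161.0)]
```

Emit:
jog_arm:
  series:
    - [[0,-0.0011,-0.0033,-0.0196,0],[0,-0.0011,-0.0033,-0.0196,0],[0,-0.0011,-0.0033,-0.0196,0],[0,-0.0011,-0.0033,-0.0196,0],[0,-0.0011,-0.0033,-0.0196,0]]

```text
clock: 9.3
eef_pos: [0.4752, -0.1092, 0.0636]
orientation: [0.0, 0.91, -0.415, -0.0]
force: [-2.6, -2.0, 0.3]
grip_width: 1.002
```

```bash
python3 -c "
from h import *
look('m',('side',)*6); angle(np.load('pics/m.npz')['side'],.0,.4,full=1)"
```

```text
clock 9.6 case-frame tcp [-0.0686  0.0872  0.064 ] jaw-rel 60.139104588280915 F [-2.4576 -2.5692 -0.6111]
[[0.0, 78.05], [0.01, 101.58], [0.02, 117.24], [0.03, 126.09], [0.04, 138.41], [0.05, 155.05], [0.06, 175.87], [0.07, 182.76], [0.08, 183.13], [0.09, 183.62], [0.1, 185.17], [0.11, 174.21], [0.12, 139.23], [0.13, 177.67], [0.14, 197.34], [0.15, 192.86], [0.16, 163.26], [0.17, 108.96], [0.18, 133.14], [0.19, 146.87], [0.2, 150.96], [0.21, 147.64], [0.22, 143.14], [0.23, 128.65], [0.24, 114.77], [0.25, 105.13], [0.26, 98.19], [0.27, 92.72], [0.28, 88.32], [0.29, 84.19], [0.3, 76.95], [0.31, 69.68], [0.32, 63.02], [0.33, 56.61], [0.34, 51.24], [0.35, 46.01], [0.36, 42.46], [0.37, 39.2], [0.38, 36.51], [0.39, 35.04]]
lid angle candidates [(0.14, 197.0), (0.15, 193.0), (0.1, 185.0), (0.09, 184.0), (0.08, 183.0), (0.07, 183.0)]
```

The lid is at about 0.145 rad with N ≈ 3.2 N, and it follows the finger. I go on down, easing the load a little.

Emit:
jog_arm:
  series:
    - [[0,-0.0011,-0.0015,-0.0149,0],[0,-0.0011,-0.0015,-0.0149,0],[0,-0.0011,-0.0015,-0.0149,0],[0,-0.0011,-0.0015,-0.0149,0],[0,-0.0011,-0.0015,-0.0149,0]]

```text
clock: 10.1
eef_pos: [0.4747, -0.1103, 0.0526]
orientation: [-0.0, 0.91, -0.415, 0.0]
force: [-1.5, -2.9, -0.8]
grip_width: 1.003
```

```bash
cat >> h.py <<'E'
def nf(F): 
    F=np.asarray(F); c,s=np.cos(P0[2]),np.sin(P0[2]); print('N',-(c*F[0]+s*F[1]),'ey',-s*F[0]+c*F[1],'z',F[2])
E
python3 -c "
from h import *
F=[]
for i in range(8): a=ctrl.camera('side');F.append(ctrl.observe()['force'])
nf(np.mean(F,0)); s=ctrl.observe();print(w2case(P0,s['eef_pos']),s['clock']); np.save('pics/n.npy',a)
angle(a,.0,.2,full=1)"
```

```text
N 3.3558838070225105 ey 0.8965316326326638 z -1.0140452152722728
[-0.06986989  0.08739367  0.05285169] 10.5
[[0.0, 162.68], [0.01, 168.79], [0.02, 176.23], [0.03, 184.63], [0.04, 194.36], [0.05, 171.74], [0.06, 141.31], [0.07, 160.96], [0.08, 175.43], [0.09, 181.41], [0.1, 155.52], [0.11, 125.26], [0.12, 146.86], [0.13, 153.65], [0.14, 150.98], [0.15, 144.06], [0.16, 131.08], [0.17, 117.77], [0.18, 107.33], [0.19, 99.65]]
lid angle candidates [(0.04, 194.0), (0.03, 185.0), (0.09, 181.0), (0.02, 176.0), (0.08, 175.0), (0.05, 172.0)]
```

Emit:
jog_arm:
  series:
    - [[0,-0.0008,-0.0007,-0.0112,0],[0,-0.0008,-0.0007,-0.0112,0],[0,-0.0008,-0.0007,-0.0112,0],[0,-0.0008,-0.0007,-0.0112,0],[0,-0.0008,-0.0007,-0.0112,0]]

```text
clock: 11.0
eef_pos: [0.4744, -0.1106, 0.0443]
orientation: [-0.0, 0.91, -0.415, 0.0]
force: [-1.1, -3.0, -0.5]
grip_width: 1.0
```

```bash
python3 -c "
from h import *
F=[];Z=[]
for i in range(10): a=ctrl.camera('side');s=ctrl.observe();F.append(s['force']);Z.append(w2case(P0,s['eef_pos']))
nf(np.mean(F,0)); print(np.mean(Z,0),s['clock']); np.save('pics/o.npy',a)
angle(a,-.06,.2,full=1)"
```

```text
N 2.6152826071704443 ey -0.5214576212284185 z -1.156751017939938
[-0.07037833  0.08762535  0.04440048] 11.5
[[-0.06, 156.54], [-0.05, 162.57], [-0.04, 169.91], [-0.03, 177.94], [-0.02, 186.79], [-0.01, 192.27], [0.0, 174.73], [0.01, 152.83], [0.02, 148.84], [0.03, 165.96], [0.04, 177.1], [0.05, 159.12], [0.06, 138.54], [0.07, 136.61], [0.08, 142.62], [0.09, 142.94], [0.1, 138.16], [0.11, 127.05], [0.12, 116.2], [0.13, 106.93], [0.14, 99.45], [0.15, 93.62], [0.16, 88.9], [0.17, 83.39], [0.18, 75.89], [0.19, 69.03]]
lid angle candidates [(-0.01, 192.0), (-0.02, 187.0), (-0.03, 178.0), (0.04, 177.0), (0.0, 175.0), (-0.04, 170.0)]
```

Emit:
jog_arm:
  series:
    - [[0,0.0002,-0.0002,-0.0033,0],[0,0.0002,-0.0002,-0.0033,0],[0,0.0002,-0.0002,-0.0033,0],[0,0.0002,-0.0002,-0.0033,0],[0,0.0002,-0.0002,-0.0033,0]]

```text
clock: 12.0
eef_pos: [0.4743, -0.1107, 0.0421]
orientation: [-0.0, 0.91, -0.415, 0.0]
force: [0.2, -1.4, 2.3]
grip_width: 0.999
```

```bash
python3 -c "
from h import *
F=[];Z=[]
for i in range(12): a=ctrl.camera('side');s=ctrl.observe();F.append(s['force']);Z.append(w2case(P0,s['eef_pos']))
nf(np.mean(F,0)); print(np.mean(Z,0),s['clock']); np.save('pics/p.npy',a)
angle(a,-.06,.12,full=1)"
```

```text
N 2.0202440455088406 ey -0.24966144989226252 z 1.6447893418512958
[-0.07053595  0.08760889  0.0419574 ] 12.6
[[-0.06, 159.96], [-0.05, 167.01], [-0.04, 174.88], [-0.03, 183.49], [-0.02, 191.42], [-0.01, 185.92], [0.0, 162.27], [0.01, 145.3], [0.02, 158.61], [0.03, 172.42], [0.04, 168.25], [0.05, 147.81], [0.06, 131.92], [0.07, 140.03], [0.08, 142.89], [0.09, 141.1], [0.1, 130.67], [0.11, 119.77]]
lid angle candidates [(-0.02, 191.0), (-0.01, 186.0), (-0.03, 183.0), (-0.04, 175.0), (0.03, 172.0), (0.04, 168.0)]
```

The vertical force flipped from −1.2 to +1.6 N, so the lid now rests on the case and the finger is only dragging down its edge. I back straight off in front, then rise.

Emit:
jog_arm:
  series:
    - [[0,-0.005,-0.014,0,0],[0,-0.022,-0.063,0,0],[0,-0.022,-0.063,0,0],[0,-0.022,-0.063,0,0],[0,-0.022,-0.063,0,0]]

```text
clock: 13.1
eef_pos: [0.4596, -0.1519, 0.0418]
orientation: [0.0, 0.91, -0.416, -0.0]
force: [-0.2, 0.3, 0.3]
grip_width: 1.001
```

Emit:
jog_arm:
  series:
    - [[0,0,-0.1,0.05,0],[0,0,-0.1,0.2,0],[0,0,-0.1,0.3,0],[0,0,-0.2,0.3,0],[0,0,-0.2,0.3,0]]

```text
clock: 13.6
eef_pos: [0.4595, -0.2524, 0.2094]
orientation: [-0.0, 0.91, -0.415, 0.0]
force: [0.4, -0.4, -0.7]
grip_width: 0.999
```

Emit:
jog_arm:
  series:
    - [[0,0,-0.25,0.2,0],[0,0,-0.25,0.1,0],[0,0,-0.25,0,0],[0,0,-0.25,0,0],[0,0,0,0,0]]

```text
clock: 14.1
eef_pos: [0.4571, -0.4084, 0.2517]
orientation: [0.001, 0.908, -0.42, -0.0]
force: [-1.1, 0.6, -0.7]
grip_width: 0.996
```

```bash
python3 -c "
from h import *
look('z'); angle(np.load('pics/z.npz')['side'],-.06,.12)"
```

```text
clock 14.2 case-frame tcp [-0.3508  0.006   0.2519] jaw-rel 59.99477199674159 F [0.0978 0.6391 0.2397]
lid angle candidates [(-0.02, 186.0), (-0.01, 179.0), (-0.03, 177.0), (-0.04, 169.0), (0.03, 166.0), (-0.05, 162.0)]
```

View pics/z.png

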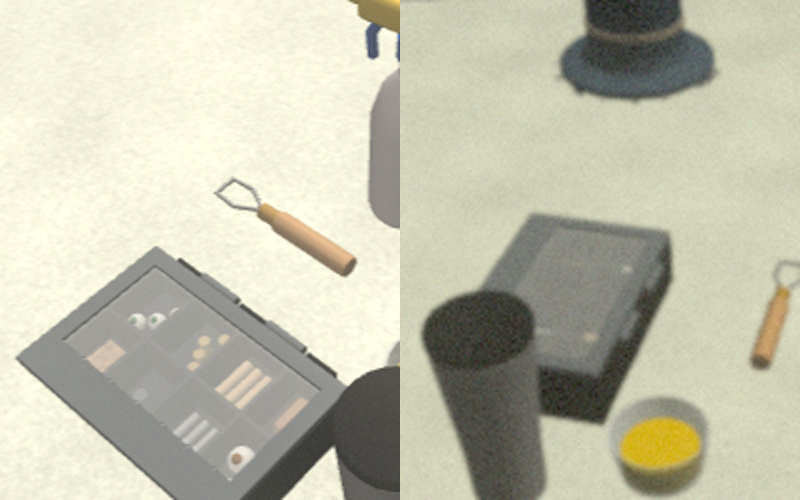

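The lid lies shut, its lip spanning (20,355)–(190,490) in the side crop. Case, tumbler, tub, tool and sprayer are where they were, and the arm is clear. Handing in.

```bash
python3 -c "
from rig import ctrl
print(ctrl.finish_job())"
```

```text
the job is handed in; nothing more can be done
None
```

The lid is shut and the job is handed in, at about 14 s on the robot's clock. `finish_job()` gave no verdict, so what follows rests on my own checks.

**What I did:** I straddled the lid with the jaws set diagonally and tipped it from behind with the rear finger. It landed on the front finger, and I had it resting there at about 1.1 rad. I slid sideways so the rear finger cleared the lid's side, then let the front edge down on the front finger through about 0.45, 0.25, 0.145 and 0.03 rad. Then I backed off in front and rose clear.

**Last checks:**
- **Carried to the end:** The finger carried the lid at 2–3.4 N sideways. The vertical force flipped from −1.2 to +1.6 N between 0.03 rad and shut, so the lid was still on the finger just before it came to rest.
- **Final pictures:** The lid lies flat. The case, tumbler, tub, loop tool and the part of the sprayer in view look unmoved by eye. The measured force after backing off was near zero.

**What stayed unsure:**
- **Lid angle:** My image-based angle estimate read about 0.03 rad (with a second peak at −0.02) when shut, an offset or ambiguity in the estimator. It cannot confirm the 0.02 rad limit; the forces and the picture can only suggest it.
- **Pinch check:** I had no way to measure how the last contact force (about 2 N) split between the lid's underside and top layers.

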